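Press a plaster dome onto its roof plate in the hand-screw press

TASK

The plaster dome has just been set in fresh glue on its square roof plate and needs pressing while it dries. Gently slide the pressing board fully home against the back stop of the green screw press, without jogging the dome out of place on its plate; then wind the crank clockwise until the pad meets the dome and snug it down by feel, so that the crank clearly turns stiffer but not so hard that the plaster cracks. Let go and leave it clamped; do not disturb the other models on the table.

Things in the scene. Friction and masses are not known exactly. Their poses are not given: they have to be found in the camera images.
- press: green C-shaped screw press, fixed to the table; 235 x 150 mm bed, 12 mm thick. Origin: on the screw axis at table height; z up, x = the way the board slides in. Steel guides at y = +-58 mm (9 mm high) let the board slide along x; the stop's face is at x = +55 mm. Head arm (46 mm wide, z 122 to 172 mm) runs from the screw axis back to the column at x 68 to 104 mm.
- board: loose plywood pressing board, 205 (x) x 110 (y) x 15 mm, lying on the bed between the guides with 3 mm play each side, 45 to 75 mm short of home. Origin: its underside, below the pressing centre, 55 mm from its rear end; x is the way it slides in. When it is home, its origin lies on the press's screw axis. Sliding it takes up to about 7 N, starting it a little more.
- cleat_top (a point): middle of the top of the upright wooden hand cleat across the board's front end, 135 mm in front of the board's origin: 14 mm thick (along x), 64 mm wide, standing 36 mm above the board's top; its top is 63 mm above the table.
- roof_plate: sand-coloured square plate 97 x 98 x 5 mm, loose on the board, centred within 3 mm over the board's origin. Origin: centre of its underside.
- dome: loose plain plaster dome, 84 mm across, 38 mm high, centred on the roof plate, so its crown is 70 mm above the table. Origin: centre of its underside. It stays put on the plate by friction only. The right squeeze on it is about 100 N; below 50 N is slack, above 150 N too much, and at 190 N it cracks.
- pad: round pressing pad at the screw's foot, 44 mm across, rubber-faced and a little springy, on a swivel, so that it does not turn. Origin: centre of its lower face.
- pad_face (a point): centre of the pad's lower face, on the screw axis; starts 8 to 20 mm above the dome's crown.
- knob_top (a point): centre of the top of the red crank knob: an upright free-spinning grip 19 mm across and 38 mm tall on the crank arm, 60 mm from the screw axis. Its bottom, 38 mm below this point, is the top of the crank arm, 210 to 222 mm above the table at the start. Clockwise seen from above lowers the pad (and the knob) by 14 mm a turn. The hub is 15 mm in radius and no higher than 9 mm above the arm.
- crank: crank and screw; origin on the screw axis. Feel: kept moving freely, the knob takes about 7 N along its circle; each 27 N of squeeze on the dome adds 1 N, so the right snugness is 3 to 4 N more than free, and 6 N more is far too tight. Held still after a step, the push reads 1 to 3 N less, bearing or not. Once the pad bears, a tenth of a turn adds well over 50 N of squeeze. It stays where it is left.
- barrel_up: bystander: small dark wooden model barrel standing upright, 27 mm across, 34 mm tall. Origin: centre of its underside.
- house_left: bystander: sand-coloured model house with a flat roof, 78 x 88 x 62 mm. Origin: centre of its underside.
- house_back: bystander: sand-coloured model house with a flat roof, 87 x 84 x 56 mm. Origin: centre of its underside.

How it is judged:
On the way:
1. the pressing board stands home against the back stop (x of board in the frame of press above -0.004 m), for 0.2 s.
At the end, for the whole second after the job is handed in: the board is home within 4 mm, the dome is still centred on its plate (6 mm) and under the pad (12 mm), and the pad, at rest, presses on the dome with 50 to 150 N, the crank let go (x of board in the frame of press above -0.004 m and horizontal distance between dome and pad_face below 0.012 m and horizontal distance between dome and roof_plate below 0.006 m and contact force between pad and dome between 50 and 150 N and linear speed of each of dome, pad below 0.01 m/s); the robot touches nothing.
It fails at once if the dome is cracked: squeezed with over 190 N (contact force between pad and dome above 190 N).
It fails at once if the dome is jogged more than 10 mm off the middle of its plate (horizontal distance between dome and roof_plate above 0.01 m).
It fails at once if a bystander (barrel or house) is shifted by more than 15 mm (distance of any of barrel_up, house_left, house_back from where it was at the start of the episode above 0.015 m).
It also fails if it takes over 67 s, if anything falls off the work surface, if the arm or the gripper's body presses on something with over 40 N, if the wrist force passes 120 N, or if a joint passes its speed limit or range.

ROBOT

A 6-joint arm with a two-finger parallel gripper is mounted at the origin on the work surface; the furniture and walls round the work are solid. World frame = base frame: x ahead of the robot, y to its left, z up, the work surface at z = 0. Lengths are in m, angles in rad, forces in N, time in s.
With the tool pointing down it reaches from about 0.4 to 0.825 m from the base axis. Payload 7 kg.
Tool frame: the origin (TCP) lies between the finger pads; the fingertips stand 8 mm ahead of it and the grasp point (between the pads) lies 11 mm behind it (arm.finger_overhang is the distance from the TCP to the fingertips, in m); z points along the fingers, y is the line along which they close (so a half turn about z gives the same grasp; the last joint's range is limited). The gripper opens to 88 mm and grips with 3 to 60 N. Pads are 19 mm wide; open, the fingers measure 130 mm over their backs; the gripper's body (78 mm by 193 mm) begins 47 mm behind the grasp point.
Start: joints at [1.49, 0.359, 0.012, 0, -1.224, -0.288], TCP at [0.243, 0.63, 0.203] pointing down, gripper open.
Joint ranges: [-3.07, 3.07], [-1.43, 2.12], [-1.02, 1.25], [-3.03, 1.67], [-3.05, -0], [-3.03, 3.03]. Speed limits (rad/s): [2.39, 2.39, 3.01, 3.14, 3.14, 3.14].

INTERFACE

Orientations are given as [roll, pitch, yaw] about the fixed x, y, z axes, in that order (R = Rz(yaw) Ry(pitch) Rx(roll)).
In Python, from station import arm gives the robot as it stands.
- The arm moves only by the tool move_arm, never from a script. Its argument "rows" is text: rows parted by semicolons, each of 7 numbers parted by spaces: the turn, a rotation vector about the tool's x, y, z in degrees, then the shift along the tool's x, y, z in m, then the finger opening in m, from 0 to 0.0876. A call has 1 to 8 rows; each row shifts and turns the commanded pose from where the row before left it, along the tool's axes as they then stand; what a row does not reach is not made up. A row lasts 1/8 s, in which the tool goes at most 62.5 mm and 10.7 degrees, less where a joint would pass 70% of its speed; a pose out of reach is approached as far as the arm can. A call is refused whole if a number of a shift passes 0.0625 or a number of a turn 10.7, either way. A call with a gripper value outside its range is refused whole. The fingers move at their own pace and stop on an object; "squeeze" is the grip in N (left out, the last holds). Time passes only in rows, so rows that do not move let the fingers close. It gives the time, the measured TCP pose, the force, the opening and the grip force at its end, in the units of the state.
- arm.get_state(): the state, without advancing time (a new reading comes with each control period).
- arm.grab_frame(name): name is "scene" or "top" or "wrist"; returns (picture, depth): 400x640x3 uint8, blue, green, red; 400x640 float32, m along the optical axis (not along the pixel's ray), 0 where there is no reading.
- arm.camera_model(name): a dict with "mtx" (3x3 intrinsics, pixels), "camera_from_world" (4x4, takes a point from world to camera coordinates); the wrist camera has in their place "mount" (4x4, takes a point from camera to tool coordinates, whose origin is the TCP and whose axes are the flange's). Camera axes: x right, y down, z forward; pixel columns grow to the right and rows downward; lengths in m; the calibration is good to about 2 mm. A picture is of the moment at which its call begins: read the wrist's pose just before it. camera_model takes no time and is no camera call.
- arm.job_done(): hands the job in; it is judged then, once.
The state is a dict: "t": time; "q": joint angles; "qd": joint speeds; "joint_efforts": joint torques, N m; "eef_pos": TCP position; "ee_rot": TCP orientation; "force": force on the tool from outside, world axes, zero at the start; "moment": the same for the moment, N m; "width": finger opening in m; "gripper_force": force on a finger pad.
Only numpy, scipy, OpenCV 4.12 (cv2) and the standard library are available. Lean on these libraries where they do the work, as an engineer would, in place of code of your own. Each camera call takes 0.05 s, during which the arm holds its last target. There are 200 camera calls.

## Working session

There is one attempt and no reset: what is moved stays moved. The work goes in short steps, Python scripts to look and compute and a tool call to move; the robot and the scene stay as the last step left them, time stands still between calls to the robot, and variables do not carry over. Pictures are saved under pics/ and viewed, at most 10 in all, crops included, and the job is handed in when it is done.

Besides the shell and the picture viewer there is one more tool, called after "Call:" as name(argument=value, ...), one argument or row to a line, values as JSON. move_arm: Moves the arm, as the interface text tells. Its arguments: {"type":"object","properties":{"rows":{"type":"string"},"squeeze":{"type":"number"}},"required":["rows"]}

```bash
mkdir -p pics; cat > h.py <<'E'
from station import arm
import numpy as np, cv2
def grab(n):
    s=arm.get_state(); im,d=arm.grab_frame(n); m=arm.camera_model(n); K=np.array(m['mtx'])
    if n=='wrist':
        raise SystemExit
    T=np.linalg.inv(np.array(m['camera_from_world']))
    v,u=np.mgrid[0:400,0:640]
    P=np.stack([(u-K[0,2])/K[0,0]*d,(v-K[1,2])/K[1,1]*d,d],-1)@T[:3,:3].T+T[:3,3]
    P[d==0]=np.nan
    return im,d,P,K,T
E
python3 - <<'E'
from h import *
s=arm.get_state(); print({k:np.round(v,3) for k,v in s.items()})
for n in('scene','top'):
    im,d,P,K,T=grab(n); np.savez(n,im=im,P=P,K=K,T=T); cv2.imwrite(f'pics/{n}0.png',im); print(n,T.round(3),K.round(1))
E
```

```text
{'t': np.float64(0.0), 'q': array([ 1.49 ,  0.359,  0.011, -0.   , -1.224, -0.288]), 'qd': array([-0.001,  0.   , -0.001,  0.   ,  0.001,  0.002]), 'joint_efforts': array([-1.0000e-03, -5.8272e+01,  2.9306e+01,  6.9970e+00,  7.0000e-03,
       -0.0000e+00]), 'eef_pos': array([0.243, 0.629, 0.202]), 'ee_rot': array([ 3.14 , -0.   , -0.369]), 'force': array([ 0.429, -0.069,  0.558]), 'moment': array([0.015, 0.004, 0.051]), 'gripper_force': np.float64(0.0), 'width': np.float64(0.088)}
scene [[-0.514  0.352 -0.782  1.64 ]
 [ 0.858  0.202 -0.473  0.684]
 [-0.008 -0.914 -0.406  0.759]
 [ 0.     0.     0.     1.   ]] [[490.    0.  321.7]
 [  0.  490.  209.7]
 [  0.    0.    1. ]]
top [[ 0.021 -0.977  0.212  0.3  ]
 [-1.    -0.021  0.005  0.006]
 [-0.    -0.213 -0.977  1.222]
 [ 0.     0.     0.     1.   ]] [[413.2   0.  322.9]
 [  0.  413.2 196.8]
 [  0.    0.    1. ]]
```

View pics/scene0.png

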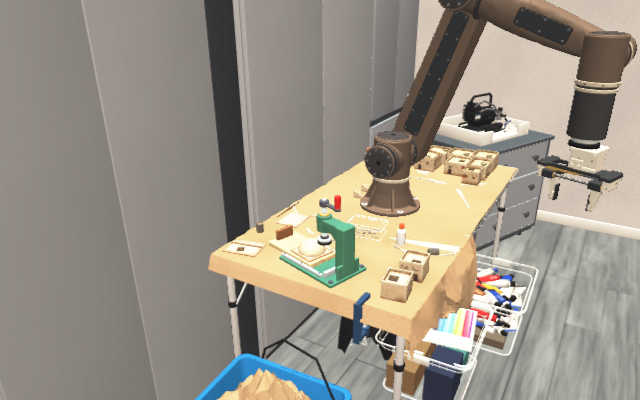

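View pics/top0.png

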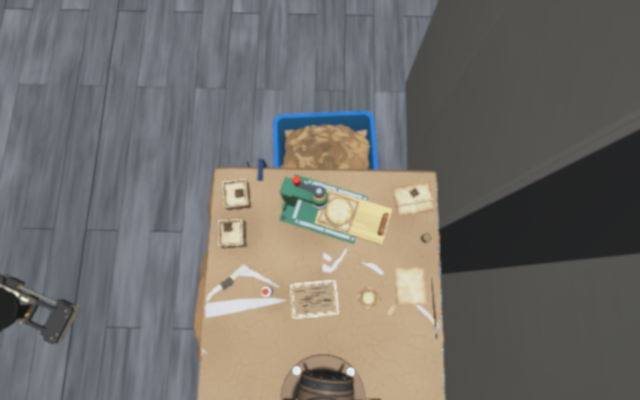

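The scene view shows the press around (325,250). In the top view the green press spans (280-390, 178-242), the red knob is at (297,181), the dome at (339,212) and the cleat at (383,224). The board slides toward image left (+y), and the arm stands off to the left.

```bash
python3 - <<'E'
from h import *
z=np.load('top.npz'); im,P=z['im'],z['P']
print('K knob px', P[181,297].round(3),'dome',P[212,339].round(3),'cleat',P[224,383].round(3),P[218,386].round(3),'board',P[215,365].round(3))
print('barrel',P[238,426].round(3),'houses',P[190,232].round(3),P[240,228].round(3),P[200,412].round(3))
hsv=cv2.cvtColor(im,cv2.COLOR_BGR2HSV); roi=np.zeros((400,640),bool); roi[165:255,265:400]=1
def st(n,m):
    q=P[m&roi&np.isfinite(P[...,2])]; print(n,len(q),q.mean(0).round(4),q.min(0).round(3),q.max(0).round(3)); return q
H,S,V=[hsv[...,i].astype(int) for i in range(3)]
red=((H<8)|(H>172))&(S>150)&(V>100)
q=st('red',red); print(q.round(3)[:40].tolist())
g=(H>60)&(H<95)&(S>90)
st('green',g); st('greenbed',g&(P[...,2]<.02)); 
q=st('head',g&(P[...,2]>.15))
r=cv2.minAreaRect((q[:,:2]*1000).astype(np.float32)); print(r)
q=st('bed',g&(P[...,2]<.03)&(P[...,2]>.004)); print(cv2.boxPoints(cv2.minAreaRect((q[:,:2]*1000).astype(np.float32))))
b=(P[...,2]>.019)&(P[...,2]<.031)
q=st('board',b&~g); print(cv2.minAreaRect((q[:,:2]*1000).astype(np.float32)))
q=st('cleat',(P[...,2]>.052)&(P[...,2]<.07)&(np.arange(640)[None]>370)); 
if len(q): print(cv2.minAreaRect((q[:,:2]*1000).astype(np.float32)))
c=cv2.resize(im[165:255,265:400],None,fx=5.9,fy=5.9,interpolation=cv2.INTER_CUBIC); cv2.imwrite('pics/topc.png',c)
z=np.load('scene.npz'); cv2.imwrite('pics/scenec.png',cv2.resize(z['im'][190:290,250:380],None,fx=6,fy=6,interpolation=cv2.INTER_CUBIC))
E
```

```text
K knob px [0.55  0.075 0.248] dome [ 0.508 -0.035  0.068] cleat [ 0.477 -0.16   0.066] [ 0.495 -0.169  0.062] board [ 0.509 -0.113  0.025]
barrel [ 0.444 -0.289  0.028] houses [0.571 0.278 0.045] [0.424 0.278 0.05 ] [ 0.561 -0.256  0.006]
red 46 [0.5532 0.0769 0.246 ] [0.546 0.07  0.22 ] [0.562 0.085 0.252]
[[0.562, 0.077, 0.249], [0.562, 0.075, 0.252], [0.56, 0.082, 0.25], [0.56, 0.08, 0.25], [0.56, 0.077, 0.25], [0.56, 0.075, 0.249], [0.559, 0.072, 0.251], [0.557, 0.085, 0.25], [0.558, 0.082, 0.248], [0.557, 0.08, 0.251], [0.557, 0.077, 0.252], [0.557, 0.075, 0.25], [0.558, 0.073, 0.248], [0.555, 0.084, 0.25], [0.554, 0.082, 0.251], [0.555, 0.08, 0.247], [0.555, 0.077, 0.249], [0.554, 0.075, 0.252], [0.555, 0.072, 0.25], [0.556, 0.07, 0.246], [0.552, 0.084, 0.25], [0.552, 0.082, 0.251], [0.552, 0.08, 0.249], [0.552, 0.077, 0.251], [0.552, 0.075, 0.25], [0.552, 0.072, 0.252], [0.555, 0.07, 0.241], [0.549, 0.082, 0.251], [0.55, 0.08, 0.247], [0.55, 0.077, 0.248], [0.55, 0.075, 0.248], [0.55, 0.072, 0.25], [0.551, 0.07, 0.246], [0.548, 0.082, 0.247], [0.548, 0.08, 0.247], [0.549, 0.07
[... 269 characters left out ...]
.0803 0.1646] [0.511 0.008 0.151] [0.577 0.122 0.174]
((532.1261596679688, 68.05903625488281), (118.69163513183594, 41.3795051574707), 59.44991683959961)
bed 412 [0.5173 0.0775 0.0124] [0.483 0.032 0.006] [0.621 0.13  0.029]
[[459.6438     55.463608 ]
 [585.78613    -3.3940887]
 [624.4989     79.57416  ]
 [498.35657   138.43185  ]]
board 1878 [ 0.5031 -0.0737  0.026 ] [ 0.427 -0.189  0.019] [0.624 0.134 0.031]
((518.9754638671875, -29.14044189453125), (303.0284118652344, 136.70486450195312), 73.83430480957031)
cleat 117 [ 0.4809 -0.1598  0.062 ] [ 0.449 -0.175  0.052] [ 0.513 -0.146  0.067]
((481.6884460449219, -160.48951721191406), (14.015152931213379, 65.60037994384766), 73.49244689941406)
```

View pics/topc.png

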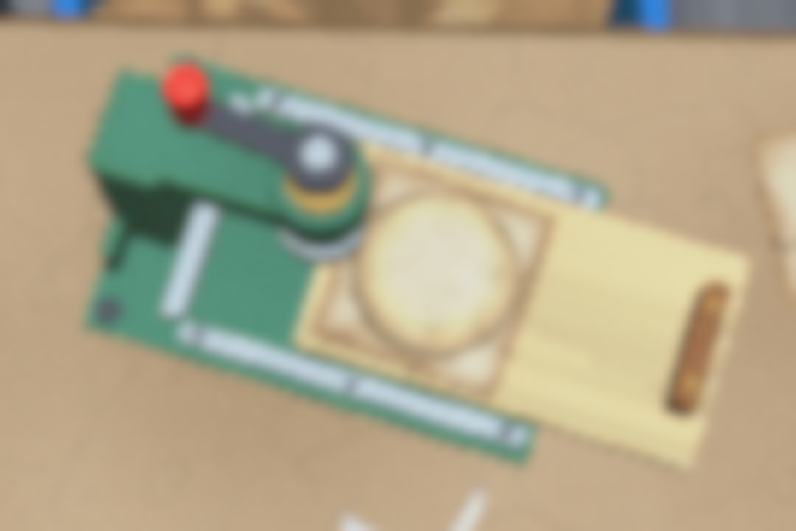

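View pics/scenec.png

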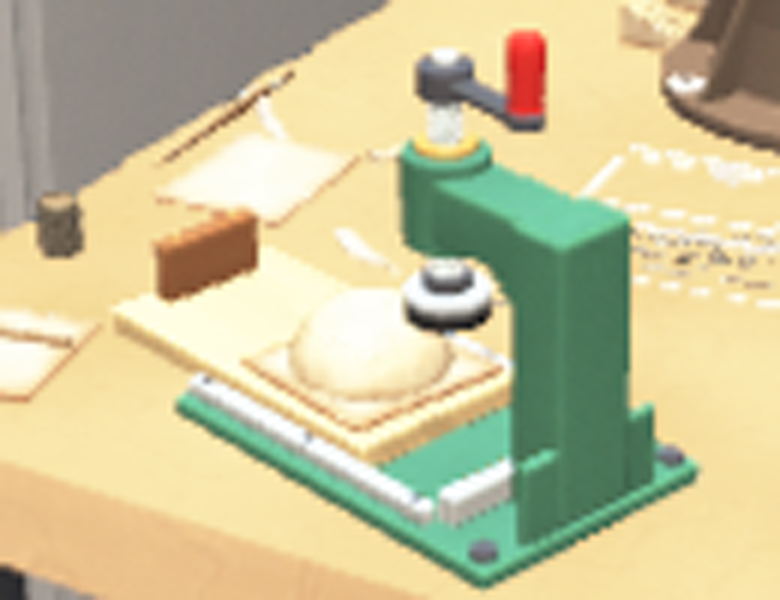

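Crops: the crank points back over the head arm, with the knob at (185,90) and the hub at (318,155) in the top crop. The pad sits clear of the dome, and the cleat is open to access from the front. Next I refine the axes.

```bash
python3 - <<'E'
from h import *
from scipy.optimize import least_squares
for n in ('top','scene'):
    z=np.load(n+'.npz'); im,P=z['im'],z['P']; hsv=cv2.cvtColor(im,cv2.COLOR_BGR2HSV)
    H,S,V=[hsv[...,i].astype(int) for i in range(3)]
    print(n)
    near=(abs(P[...,0]-.535)<.12)&(abs(P[...,1]-.0)<.2)
    red=((H<8)|(H>172))&(S>150)&near&(P[...,2]>.2)
    q=P[red]; top=q[q[:,2]>q[:,2].max()-.006]; print(' red n',len(q),'z',q[:,2].min(),q[:,2].max(),'top',top.mean(0).round(4), (top.min(0)+top.max(0))/2)
    # cylinder fit of red side pts
    m=near&(P[...,2]>.195)&(P[...,2]<.245)&(S<110)
    q=P[m]; 
    hb=q[(np.hypot(q[:,0]-.535,q[:,1]-.022)<.03)]
    if len(hb): print(' hub',len(hb),hb.mean(0).round(4),hb.min(0).round(3),hb.max(0).round(3)); t=hb[hb[:,2]>hb[:,2].max()-.004]; print('  hubtop',t.mean(0).round(4),len(t))
    # cleat
    m=near&(P[...,2]>.055)&(P[...,2]<.07)&(P[...,1]<-.14)&(P[...,1]>-.185)
    q=P[m]; r=cv2.minAreaRect((q[:,:2]*1000).astype(np.float32)); print(' cleat',len(q),r,q[:,2].mean())
    # dome cap sphere: R from a=42,h=38
    R=(42**2+38**2)/76/1000
    m=near&(P[...,2]>.04)&(P[...,2]<.075)&(np.hypot(P[...,0]-.515,P[...,1]+.033)<.042)&(S<120)&(V>120)
    q=P[m]
    f=lambda p: np.hypot(np.hypot(q[:,0]-p[0],q[:,1]-p[1]),q[:,2]-p[2])-R
    s=least_squares(f,[.515,-.033,.07-R],loss='soft_l1',f_scale=.002); print(' dome',len(q),s.x.round(4),'crown',s.x[2]+R,abs(s.fun).mean())
    g=(H>60)&(H<95)&(S>90)&near
    for lo,hi in((.166,.178),):
        q=P[g&(P[...,2]>lo)&(P[...,2]<hi)]
        if len(q): print(' head',len(q),cv2.minAreaRect((q[:,:2]*1000).astype(np.float32)),cv2.boxPoints(cv2.minAreaRect((q[:,:2]*1000).astype(np.float32))).round())
    # pad (top cam hidden mostly)
    m=near&(P[...,2]>.075)&(P[...,2]<.12)&(S<90); q=P[m]
    if len(q): print(' pad?',len(q),q.mean(0).round(3),q.min(0).round(3),q.max(0).round(3))
    # board top edges, excluding plate
    m=near&(P[...,2]>.0235)&(P[...,2]<.03)&~g; q=P[m]; r=cv2.minAreaRect((q[:,:2]*1000).astype(np.float32)); print(' board',r)
    # steel guides: grey/white low S at z ~.021
    m=near&(P[...,2]>.014)&(P[...,2]<.026)&(S<60)&(V>120); q=P[m]; c=q[:,:2].mean(0); print(' guides',len(q),c)
    if len(q):
        for a in (70,72,73.5,75,77):
            u=np.array([-np.sin(np.radians(a)),np.cos(np.radians(a))]); t=(q[:,:2]-[.535,.022])@u; print(a,[(round(t[w].mean()*1000,1),round(t[w].std()*1000,1),w.sum()) for w in (t>0.03,t<-0.03)])
E
```

```text
top
 red n 46 z 0.22049239318703862 0.2522900359904653 top [0.5547 0.078  0.2497] [0.55508531 0.07830914 0.24968052]
 hub 153 [0.5348 0.0276 0.2152] [0.52  0.009 0.201] [0.55  0.051 0.223]
  hubtop [0.5345 0.0231 0.2209] 24
 cleat 114 ((481.69805908203125, -160.39442443847656), (13.944854736328125, 65.63085174560547), 74.02997589111328) 0.0622209669855298
 dome 593 [ 0.5181 -0.0329  0.0277] crown 0.0698951034116204 0.0013275228720364721
 head 115 ((531.58251953125, 68.37480163574219), (117.21914672851562, 39.899131774902344), 57.92760467529297) [[484.  29.]
 [517.   8.]
 [580. 107.]
 [546. 129.]]
 pad? 67 [0.528 0.07  0.096] [0.514 0.003 0.076] [0.541 0.128 0.119]
 board ((517.98388671875, -29.993850708007812), (300.72735595703125, 133.94815063476562), 73.75843811035156)
 guides 573 [ 0.52212989 -0.00211034]
70 [(np.float64(60.2), np.float64(7.5), np.int64(299)), (np.float64(-63.9), np.float64(5.7), np.int64(253))]
72 [(np.float64(61.3), np.float64(6.8), np.int64(298)), (np.float64(-62.9), np.float64(4.9), np.int64(253))]
73.5 [(np.float64(62.2), np.float64(6.4), np.int64(297)), (np.
[... 934 characters left out ...]
.119]
 board ((519.5587158203125, -44.441864013671875), (284.5373229980469, 133.15196228027344), 73.17670440673828)
 guides 321 [ 0.56737619 -0.01904517]
70 [(np.float64(58.0), np.float64(13.5), np.int64(25)), (np.float64(-61.8), np.float64(9.8), np.int64(247))]
72 [(np.float64(56.7), np.float64(12.6), np.int64(28)), (np.float64(-61.0), np.float64(9.5), np.int64(248))]
73.5 [(np.float64(56.3), np.float64(11.9), np.int64(30)), (np.float64(-60.5), np.float64(9.2), np.int64(248))]
75 [(np.float64(56.2), np.float64(11.6), np.int64(32)), (np.float64(-60.2), np.float64(8.9), np.int64(247))]
77 [(np.float64(56.1), np.float64(12.0), np.int64(35)), (np.float64(-59.4), np.float64(9.3), np.int64(248))]
```

Call:
move_arm(
  rows="0 0 10.65 0 0 -0.016 0; 0 0 10.65 0 0 -0.016 0; 0 0 10.65 0 0 -0.016 0; 0 0 10.65 0 0 -0.016 0; 0 0 10.65 0 0 -0.016 0; 0 0 10.65 0 0 -0.016 0; 0 0 10.65 0 0 -0.016 0; 0 0 10.65 0 0 -0.016 0",
  squeeze=10,
)

```text
t: 1.1
eef_pos: [0.2433, 0.6294, 0.3311]
ee_rot: [-3.142, -0.001, -1.862]
force: [0.4, -1.2, -0.3]
width: 0.0133
gripper_force: 0.0
```

Call:
move_arm(
  rows="0 0 0 0.0455 -0.0282 0 0; 0 0 0 0.0455 -0.0282 0 0; 0 0 0 0.0455 -0.0282 0 0; 0 0 0 0.0455 -0.0282 0 0; 0 0 0 0.0455 -0.0282 0 0; 0 0 0 0.0455 -0.0282 0 0; 0 0 0 0.0455 -0.0282 0 0; 0 0 0 0.0455 -0.0282 0 0",
)

```text
t: 2.1
eef_pos: [0.3574, 0.215, 0.3311]
ee_rot: [3.142, 0.0, -1.855]
force: [0.1, -0.3, 0.9]
width: 0.0004
gripper_force: 0.0
```

Call:
move_arm(
  rows="0 0 0 0.0455 -0.0282 0 0; 0 0 0 0.0455 -0.0282 0 0; 0 0 0 0.0455 -0.0282 0 0; 0 0 0 0.0455 -0.0282 0 0; 0 0 0 0.0455 -0.0282 0 0; 0 0 0 0.0455 -0.0282 0 0; 0 0 0 0.0455 -0.0282 0 0; 0 0 0 0.0455 -0.0282 0 0",
)

```text
t: 3.1
eef_pos: [0.4717, -0.1978, 0.331]
ee_rot: [3.142, 0.0, -1.856]
force: [1.2, 1.3, 0.6]
width: 0.0008
gripper_force: 0.0
```

Call:
move_arm(
  rows="0 0 0 0 0 0.045 0; 0 0 0 0 0 0.045 0; 0 0 0 0 0 0.045 0; 0 0 0 0 0 0.045 0; 0 0 0 0 0 0.045 0; 0 0 0 0 0 0.035 0; 0 0 0 0 0 0.025 0; 0 0 0 0 0 0 0",
)

```text
t: 4.1
eef_pos: [0.4698, -0.1958, 0.0444]
ee_rot: [3.137, -0.001, -1.856]
force: [-0.0, -0.7, 0.3]
width: 0.0005
gripper_force: 0.0
```

```bash
python3 - <<'E'
from h import *
im,d,P,K,T=grab('top')
cv2.imwrite('pics/top1.png',cv2.resize(im[165:265,265:400],None,fx=5.5,fy=5.5,interpolation=cv2.INTER_CUBIC))
s=arm.get_state(); print(s['eef_pos'],s['force'],s['q'].round(2))
p=np.array(s['eef_pos'][:2])-[.482,-.160]; d=np.array([.2807,.9598]); print('along',p@d,'lat',p@[-.9598,.2807])
E
```

```text
[ 0.47113581 -0.19594068  0.04579576] [0.32530263 0.57382238 0.16497956] [-0.01  0.26 -0.55  0.   -0.77 -0.28]
along -0.037545441954109984 lat 0.0003388977196805978
```

Call:
move_arm(
  rows="0 0 0 -0.005 0 0 0; 0 0 0 -0.005 0 0 0; 0 0 0 -0.003 0 0 0; 0 0 0 -0.002 0 0 0; 0 0 0 -0.002 0 0 0; 0 0 0 -0.002 0 0 0; 0 0 0 -0.003 0 0 0; 0 0 0 -0.003 0 0 0",
)

```text
t: 5.15
eef_pos: [0.4787, -0.1717, 0.0461]
ee_rot: [3.142, -0.0, -1.856]
force: [-0.5, -0.0, 0.1]
width: 0.0005
gripper_force: 0.0
```

Call:
move_arm(
  rows="0 0 0 -0.003 0 0 0; 0 0 0 -0.003 0 0 0; 0 0 0 -0.003 0 0 0; 0 0 0 -0.003 0 0 0; 0 0 0 -0.003 0 0 0; 0 0 0 -0.003 0 0 0; 0 0 0 -0.003 0 0 0; 0 0 0 -0.003 0 0 0",
)

```text
t: 6.15
eef_pos: [0.4854, -0.1487, 0.0461]
ee_rot: [3.142, 0.0, -1.856]
force: [0.4, 0.7, 0.4]
width: 0.0003
gripper_force: 0.0
```

```bash
python3 - <<'E'
from h import *
im,d,P,K,T=grab('top')
a=cv2.resize(im[165:265,265:400],None,fx=5,fy=5,interpolation=cv2.INTER_CUBIC)
im,d,P,K,T=grab('scene'); cv2.imwrite('pics/scene1.png',cv2.resize(im[180:290,240:380],None,fx=5.5,fy=5.4,interpolation=cv2.INTER_CUBIC))
cv2.imwrite('pics/top2.png',a)
print(arm.get_state()['force'],arm.get_state()['joint_efforts'])
E
```

```text
[ 0.95542536 -0.89889953 -0.85267413] [ 1.00383614e-01 -4.19741178e+01  2.15954000e+01  5.15083909e+00
  6.69132613e-03 -6.95004920e-02]
```

View pics/scene1.png

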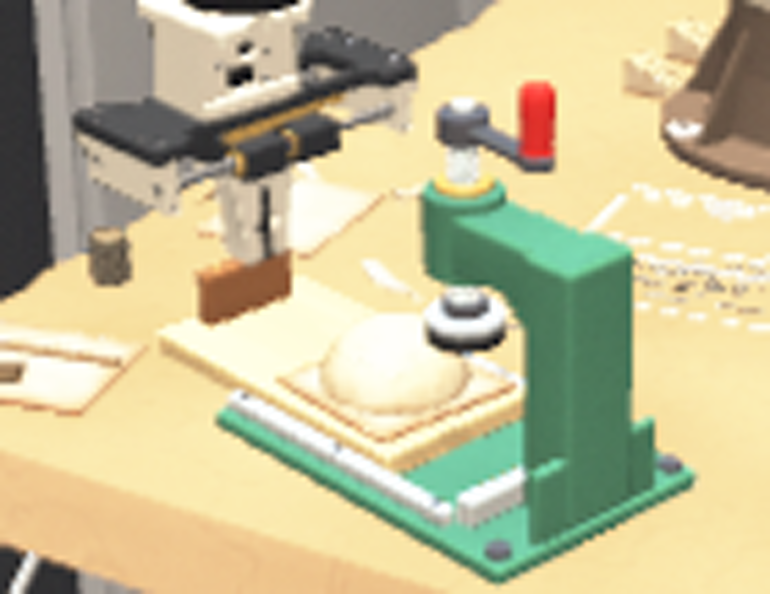

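The fingers are squarely behind the cleat (245,255), and the dome (395,360) seems to have moved toward the pad. I'll measure it.

```bash
cat >> h.py <<'E'
from scipy.optimize import least_squares
D=np.array([.2807,.9598]); N=np.array([-.9598,.2807]); AX=np.array([.5355,.0235])
def dome(n,guess):
    im,d,P,K,T=grab(n); hsv=cv2.cvtColor(im,cv2.COLOR_BGR2HSV); R=(42**2+38**2)/76/1000
    m=(P[...,2]>.036)&(P[...,2]<.075)&(np.hypot(P[...,0]-guess[0],P[...,1]-guess[1])<.044)&(hsv[...,1]<120)&(hsv[...,2]>120)
    q=P[m]; f=lambda p: np.hypot(np.hypot(q[:,0]-p[0],q[:,1]-p[1]),q[:,2]-p[2])-R
    s=least_squares(f,[*guess,.07-R],loss='soft_l1',f_scale=.002); r=s.x[:2]-AX
    print(n,'dome',len(q),s.x.round(4),'press frame',(r@D).round(4),(r@N).round(4)); return P,im
E
python3 - <<'E'
from h import *
for n in('scene','top'): dome(n,[.5256,-.0055])
E
```

```text
scene dome 280 [ 0.5187 -0.034   0.0281] press frame -0.0599 0.0
top dome 4 [ 0.4959 -0.0472  0.0176] press frame -0.079 0.0182
```

```bash
python3 - <<'E'
from h import *
s=arm.get_state(); print(s['eef_pos'],s['ee_rot'])
for n in('scene','top'):
    im,d,P,K,T=grab(n)
    m=(abs(P[...,0]-.485)<.08)&(abs(P[...,1]+.15)<.08)
    for lo,hi in((.05,.068),(.068,.08),(.08,.1),(.1,.12),(.14,.2)):
        q=P[m&(P[...,2]>lo)&(P[...,2]<hi)]
        if len(q): r=q[:,:2]-s['eef_pos'][:2]; a=r@D;b=r@N; print(n,lo,hi,len(q),'along',np.percentile(a,[2,50,98]).round(4),'lat',np.percentile(b,[2,50,98]).round(4),q.mean(0).round(3))
    v,u=np.where(m&(P[...,2]>.055)&(P[...,2]<.11)); print(u.min(),u.max(),v.min(),v.max())
E
```

```text
[ 0.48542034 -0.14882549  0.04615419] [ 3.14153601e+00  7.73549503e-06 -1.85569799e+00]
scene 0.05 0.068 75 along [-0.0191 -0.0084 -0.0017] lat [-0.0332 -0.0117  0.0297] [ 0.49  -0.159  0.058]
scene 0.068 0.08 27 along [-0.0058  0.0092  0.0138] lat [-0.0188 -0.0047  0.0173] [ 0.49  -0.143  0.076]
scene 0.08 0.1 62 along [-0.0084  0.0095  0.0152] lat [-0.0189 -0.01    0.0142] [ 0.493 -0.144  0.089]
scene 0.1 0.12 79 along [-0.0069  0.0104  0.0165] lat [-0.0236 -0.0093  0.0158] [ 0.495 -0.142  0.11 ]
scene 0.14 0.2 834 along [-0.0299  0.0246  0.0421] lat [-0.0862 -0.0088  0.0863] [ 0.491 -0.13   0.17 ]
275 292 216 233
top 0.05 0.068 23 along [-0.0184 -0.0121 -0.0056] lat [0.0207 0.0272 0.032 ] [ 0.456 -0.153  0.061]
top 0.14 0.2 522 along [-0.0328  0.0156  0.0402] lat [0.0164 0.0566 0.0904] [ 0.436 -0.124  0.17 ]
378 383 229 233
```

View pics/top2.png

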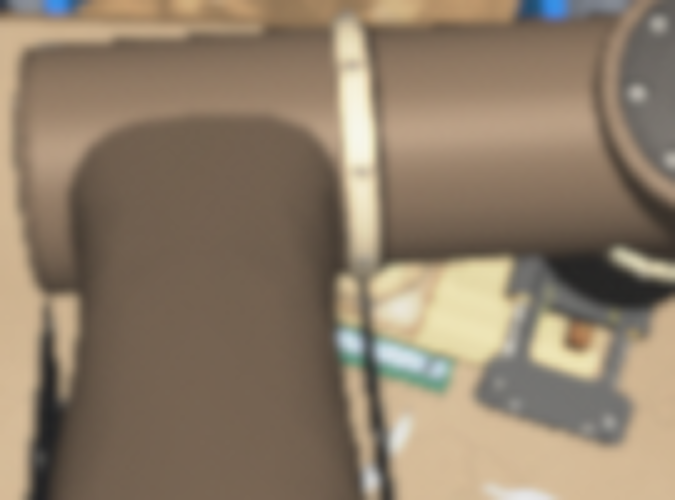

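```bash
python3 - <<'E'
from h import *
print(arm.finger_overhang)
s=arm.get_state(); e=np.array(s['eef_pos'])
im,d,P,K,T=grab('scene'); Ti=np.linalg.inv(T)
for dz in(-.008,.02,.06,.1):
    p=Ti[:3,:3]@(e+[0,0,dz])+Ti[:3,3]; uv=K@p/p[2]; print(dz,uv[:2].round(1),p[2].round(3), 'depth there',d[int(uv[1]+.5),int(uv[0]+.5)])
u0=283
for v in range(200,242,2):
    print(v,[P[v,u].round(3).tolist() for u in(283,287)],im[v,283].tolist())
E
```

```text
0.008
-0.008 [286.4 235.4] 1.59 depth there 1.6035389
0.02 [286.1 227.7] 1.578 depth there 1.5892444
0.06 [285.6 216.4] 1.562 depth there 1.5468999
0.1 [285.2 204.9] 1.546 depth there 1.5093902
200 [[0.516, -0.134, 0.177], [0.504, -0.128, 0.174]] [140, 161, 174]
202 [[0.521, -0.131, 0.173], [0.498, -0.132, 0.164]] [50, 49, 49]
204 [[0.52, -0.132, 0.166], [0.505, -0.128, 0.161]] [73, 133, 174]
206 [[0.522, -0.131, 0.16], [0.517, -0.119, 0.161]] [88, 106, 122]
208 [[0.531, -0.125, 0.158], [0.521, -0.117, 0.156]] [94, 156, 198]
210 [[0.531, -0.125, 0.152], [0.525, -0.114, 0.152]] [101, 181, 227]
212 [[0.525, -0.13, 0.141], [0.523, -0.116, 0.143]] [60, 90, 110]
214 [[0.505, -0.145, 0.123], [0.485, -0.144, 0.116]] [169, 196, 214]
216 [[0.512, -0.14, 0.12], [0.491, -0.14, 0.112]] [165, 191, 207]
218 [[0.506, -0.144, 0.11], [0.493, -0.139, 0.106]] [176, 202, 220]
220 [[0.506, -0.145, 0.103], [0.49, -0.141, 0.097]] [168, 194, 209]
222 [[0.508, -0.144, 0.097], [0.496, -0.137, 0.093]] [153, 176, 191]
224 [[0.504, -0.147, 0.088], [0.494, -0.139, 0.085]] [156, 180, 195]
226 [[0.502, -0.149, 0.079], [0.498, -0.136, 0.08]] [163, 188, 205]
228 [[0.49, -0.158, 0.065], [0.473, -0.154, 0.058]] [124, 167, 222]
230 [[0.49, -0.158, 0.058], [0.476, -0.152, 0.053]] [61, 96, 154]
232 [[0.491, -0.158, 0.051], [0.48, -0.15, 0.048]] [54, 90, 142]
234 [[0.492, -0.157, 0.044], [0.474, -0.155, 0.037]] [56, 90, 143]
236 [[0.494, -0.157, 0.038], [0.475, -0.154, 0.03]] [56, 88, 138]
238 [[0.49, -0.16, 0.028], [0.483, -0.149, 0.028]] [116, 162, 202]
240 [[0.506, -0.149, 0.031], [0.492, -0.143, 0.026]] [224, 253, 255]
```

```bash
python3 - <<'E'
from h import *
from scipy.spatial.transform import Rotation as R
s=arm.get_state(); im,d=arm.grab_frame('wrist'); m=arm.camera_model('wrist'); K=np.array(m['mtx']); M=np.array(m['mount']); print(M.round(3),K.round(0).tolist())
v,u=np.mgrid[0:400,0:640]
C=np.stack([(u-K[0,2])/K[0,0]*d,(v-K[1,2])/K[1,1]*d,d],-1)@M[:3,:3].T+M[:3,3]
W=C@R.from_euler('xyz',s['ee_rot']).as_matrix().T+s['eef_pos']; np.savez('wrist',im=im,W=W,C=C,d=d)
W[d==0]=np.nan
for i in range(20,400,40): print(i,[W[i,j].round(3).tolist() for j in (60,160,260,320,380,480,580)])
cv2.imwrite('pics/wrist1.png',im)
E
```

```text
[[-0.    -0.956 -0.295  0.08 ]
 [ 1.    -0.     0.     0.   ]
 [-0.    -0.295  0.956 -0.182]
 [ 0.     0.     0.     1.   ]] [[329.0, 0.0, 314.0], [0.0, 329.0, 201.0], [0.0, 0.0, 1.0]]
20 [[0.599, -0.314, 0.004], [0.54, -0.296, 0.005], [0.482, -0.28, 0.001], [0.446, -0.269, 0.003], [0.411, -0.259, 0.002], [0.353, -0.242, 0.004], [0.294, -0.224, 0.004]]
60 [[0.61, -0.294, 0.004], [0.549, -0.275, 0.006], [0.489, -0.258, 0.002], [0.452, -0.248, 0.0], [0.416, -0.237, 0.002], [0.356, -0.219, 0.004], [0.294, -0.201, 0.003]]
100 [[0.623, -0.272, 0.002], [0.559, -0.253, 0.005], [0.497, -0.235, 0.001], [0.459, -0.224, 0.001], [0.421, -0.213, 0.001], [0.358, -0.194, 0.001], [0.294, -0.176, 0.0]]
140 [[0.637, -0.249, 0.001], [0.57, -0.23, 0.005], [0.506, -0.211, 0.001], [nan, nan, nan], [0.427, -0.187, 0.0], [0.361, -0.168, 0.001], [0.296, -0.149, 0.001]]
180 [[1.248, -0.218, -0.72], [0.581, -0.204, 0.005], [0.51, -0.188, 0.02], [0.473, -0.176, 0.02], [0.436, -0.165, 0.02], [0.366, -0.141, 0.003], [0.3, -0.122, 0.005]]
220 [[0.966, -0.154, -0.334], [0.596, -0.176, -0.0], [0.508, -0.175, 0.063], [0.477, -0.166, 0.065], [0.443, -0.141, 0.027], [0.369, -0.11, 0.001], [0.299, -0.089, 0.001]]
260 [[0.974, -0.09, -0.301], [0.609, -0.146, 0.001], [0.488, -0.19, 0.149], [0.48, -0.158, 0.093], [0.457, -0.181, 0.149], [0.374, -0.077, 0.002], [0.398, -0.158, 0.138]]
300 [[0.541, -0.196, 0.153], [0.516, -0.189, 0.153], [0.488, -0.185, 0.16], [0.476, -0.176, 0.151], [0.46, -0.177, 0.16], [0.435, -0.165, 0.154], [0.41, -0.158, 0.153]]
340 [[0.56, -0.179, 0.142], [0.639, -0.079, 0.002], [0.492, -0.175, 0.16], [0.503, -0.073, 0.04], [0.463, -0.167, 0.161], [0.384, -0.003, 0.001], [0.405, -0.137, 0.146]]
380 [[0.527, -0.188, 0.176], [0.508, -0.183, 0.176], [0.489, -0.176, 0.175], [0.477, -0.173, 0.175], [0.465, -0.169, 0.174], [0.446, -0.164, 0.176], [0.426, -0.158, 0.175]]
```

View pics/wrist1.png

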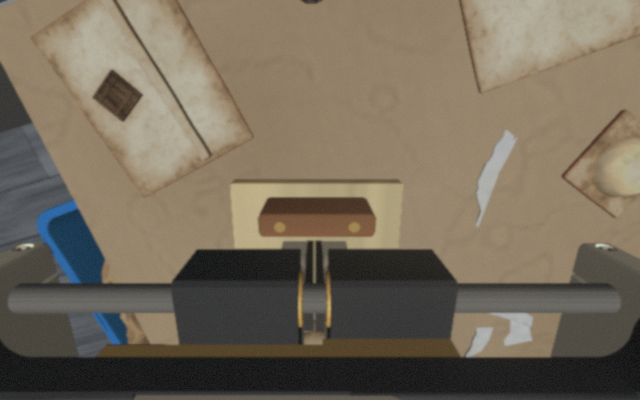

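The wrist view shows the cleat (258-375, 198-237) untouched, with the fingertips at about (315,245) just past or over it. The tips seem to ride above the cleat, so I'll raise the arm and measure the true tip height.

Call:
move_arm(
  rows="0 0 0 0 0 -0.04 0; 0 0 0 0 0 -0.04 0; 0 0 0 0 0 0 0; 0 0 0 0 0 0 0",
)

```text
t: 7.05
eef_pos: [0.4851, -0.1488, 0.1259]
ee_rot: [3.141, 0.0, -1.856]
force: [-0.6, 0.3, -0.7]
width: 0.0009
gripper_force: 0.0
```

```bash
cat > tip.py <<'E'
from h import *
s=arm.get_state(); e=np.array(s['eef_pos']); print(e,s['width'])
im,d,P,K,T=grab('scene'); Ti=np.linalg.inv(T)
np.savez('tip',im=im,P=P)
rel=P-e; a=rel[...,:2]@D; b=rel[...,:2]@N
for b0 in (-.05,-.03,-.01,.01,.03,.05):
    m=(abs(a)<.03)&(abs(b-b0)<.01)&(P[...,2]>.072)
    if m.any(): print('lat',b0,'n',m.sum(),'zmin rel TCP',np.sort(rel[m][:,2])[:6].round(3))
for dz in (-.008,.02,.03,.06):
    p=Ti[:3,:3]@(e+[0,0,dz])+Ti[:3,3]; uv=K@p/p[2]; print(dz,uv[:2].round(1),p[2].round(3),d[int(uv[1]+.5),int(uv[0]+.5)].round(3))
u=int(uv[0]+.5)
for v in range(int(uv[1])-14,int(uv[1])+30,2): print(v,P[v,u].round(3),im[v,u])
E
python3 tip.py
```

```text
[ 0.48505648 -0.14882366  0.12585937] 0.0009329620255990863
lat -0.05 n 1218 zmin rel TCP [0.098 0.099 0.107 0.107 0.122 0.124]
lat -0.03 n 460 zmin rel TCP [0.051 0.059 0.059 0.061 0.061 0.062]
lat -0.01 n 265 zmin rel TCP [0.025 0.026 0.026 0.027 0.028 0.028]
lat 0.01 n 189 zmin rel TCP [0.024 0.025 0.027 0.028 0.028 0.029]
lat 0.03 n 53 zmin rel TCP [0.075 0.081 0.111 0.112 0.112 0.112]
lat 0.05 n 36 zmin rel TCP [0.102 0.108 0.115 0.117 0.117 0.119]
-0.008 [285.6 213. ] 1.558 1.83
0.02 [285.3 204.9] 1.546 1.532
0.03 [285.1 202. ] 1.542 1.525
0.06 [284.8 193.2] 1.53 1.513
179 [ 0.504 -0.132  0.242] [ 75 140 184]
181 [ 0.514 -0.125  0.24 ] [ 90  98 106]
183 [ 0.526 -0.117  0.239] [71 71 70]
185 [ 0.523 -0.119  0.231] [50 49 50]
187 [ 0.522 -0.121  0.224] [49 48 49]
189 [ 0.5   -0.137  0.207] [147 168 183]
191 [ 0.494 -0.141  0.198] [172 196 215]
193 [ 0.497 -0.139  0.193] [171 196 214]
195 [ 0.496 -0.141  0.185] [171 196 215]
197 [ 0.498 -0.139  0.18 ] [171 196 215]
199 [ 0.497 -0.141  0.172] [168 192 210]
201 [ 0.496 -0.141  0.165] [172 196 215]
203 [ 0.5   -0.139  0.16 ] [172 196 215]
205 [ 0.496 -0.142  0.151] [114 132 144]
207 [ 0.173 -0.375 -0.029] [132 137 143]
209 [ 0.248 -0.321  0.003] [171 231 249]
211 [ 0.272 -0.305  0.007] [ 71 102 141]
213 [ 0.281 -0.299  0.004] [169 229 249]
215 [ 0.295 -0.289  0.003] [183 232 250]
217 [ 0.311 -0.278  0.004] [234 251 254]
219 [ 0.327 -0.267  0.005] [245 254 255]
221 [ 0.335 -0.261  0.002] [242 253 255]
```

The true fingertips are 24 mm behind the reported TCP when closed. I'll back off and check them open as well, since the knob grasp needs that too.

Call:
move_arm(
  rows="0 0 0 0.012 0 0 0.06; 0 0 0 0.012 0 0 0.06; 0 0 0 0.012 0 0 0.06; 0 0 0 0.012 0 0 0.06; 0 0 0 0 0 0 0.06; 0 0 0 0 0 0 0.06",
)

```text
t: 7.85
eef_pos: [0.4719, -0.1951, 0.1262]
ee_rot: [-3.142, 0.0, -1.856]
force: [-0.4, -0.7, -1.0]
width: 0.055
gripper_force: 0.0
```

```bash
python3 tip.py | head -8; python3 - <<'E'
from h import *
z=np.load('tip.npz'); cv2.imwrite('pics/tip.png',cv2.resize(z['im'][150:270,210:350],None,fx=5,fy=5,interpolation=cv2.INTER_CUBIC))
E
```

```text
[ 0.47190039 -0.19509595  0.12618073] 0.054989327408940955
lat -0.05 n 1244 zmin rel TCP [0.025 0.027 0.027 0.028 0.029 0.03 ]
lat -0.03 n 402 zmin rel TCP [0.027 0.028 0.031 0.032 0.034 0.034]
lat -0.01 n 135 zmin rel TCP [0.099 0.102 0.102 0.105 0.117 0.117]
lat 0.01 n 110 zmin rel TCP [0.1   0.101 0.104 0.106 0.107 0.115]
lat 0.03 n 204 zmin rel TCP [0.025 0.025 0.026 0.027 0.028 0.028]
lat 0.05 n 62 zmin rel TCP [0.03  0.033 0.04  0.045 0.048 0.059]
-0.008 [276.2 208.5] 1.59 1.918
```

View pics/tip.png

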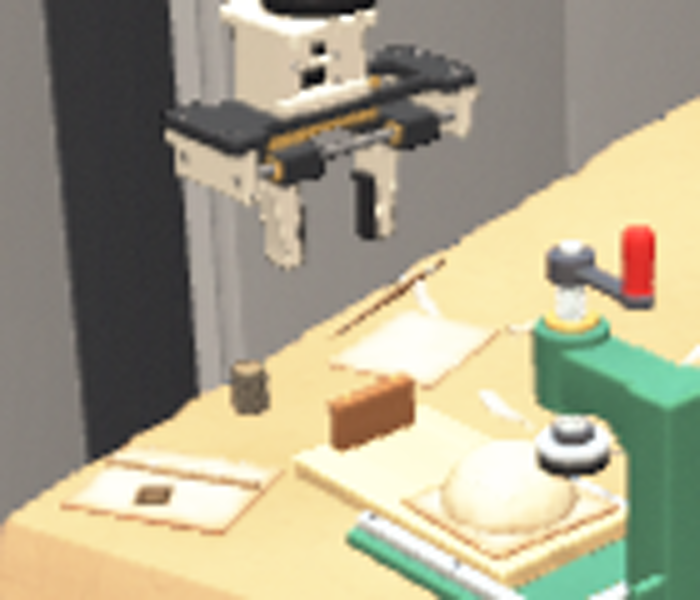

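The open fingertips (285,260) and (375,235) are also about 25 mm above the reported TCP, so I use tip z = TCP z + 0.025. Next: close the fingers, descend and push the cleat.

Call:
move_arm(
  rows="0 0 0 0 0 0.02 0; 0 0 0 0 0 0.025 0; 0 0 0 0 0 0.025 0; 0 0 0 0 0 0.02 0; 0 0 0 0 0 0.015 0; 0 0 0 0 0 0.007 0; 0 0 0 -0.004 0 0 0; 0 0 0 -0.004 0 0 0",
)

```text
t: 8.9
eef_pos: [0.4748, -0.1871, 0.0148]
ee_rot: [-3.14, 0.0, -1.856]
force: [1.4, -1.0, 0.8]
width: 0.0006
gripper_force: 0.0
```

Call:
move_arm(
  rows="0 0 0 -0.003 0 0 0; 0 0 0 -0.002 0 0 0; 0 0 0 -0.002 0 0 0; 0 0 0 -0.002 0 0 0; 0 0 0 -0.002 0 0 0; 0 0 0 -0.002 0 0 0; 0 0 0 -0.002 0 0 0; 0 0 0 -0.002 0 0 0",
)

```text
t: 9.9
eef_pos: [0.4789, -0.1713, 0.0144]
ee_rot: [3.142, -0.0, -1.856]
force: [-0.6, -3.8, 2.5]
width: 0.0003
gripper_force: 2.6
```

Call:
move_arm(
  rows="0 0 0 -0.0025 0 0 0; 0 0 0 -0.003 0 0 0; 0 0 0 -0.003 0 0 0; 0 0 0 -0.003 0 0 0; 0 0 0 -0.003 0 0 0; 0 0 0 -0.003 0 0 0; 0 0 0 -0.003 0 0 0; 0 0 0 -0.003 0 0 0",
)

```text
t: 10.9
eef_pos: [0.4854, -0.1487, 0.0144]
ee_rot: [3.141, -0.001, -1.856]
force: [-2.7, -5.7, 4.2]
width: 0.0004
gripper_force: 2.7
```

```bash
python3 - <<'E'
from h import *
dome('scene',[.525,-.010])
E
```

```text
scene dome 259 [ 0.527  -0.0028  0.0281] press frame -0.0276 0.0007
```

Call:
move_arm(
  rows="0 0 0 -0.0028 0 0 0; 0 0 0 -0.0028 0 0 0; 0 0 0 -0.0028 0 0 0; 0 0 0 -0.0028 0 0 0; 0 0 0 -0.0025 0 0 0; 0 0 0 -0.0025 0 0 0; 0 0 0 -0.002 0 0 0; 0 0 0 -0.0015 0 0 0",
)

```text
t: 11.95
eef_pos: [0.4908, -0.1299, 0.0143]
ee_rot: [3.141, -0.001, -1.856]
force: [-1.7, -5.8, 4.1]
width: 0.0007
gripper_force: 2.8
```

Call:
move_arm(
  rows="0 0 0 -0.001 0 0 0; 0 0 0 -0.001 0 0 0; 0 0 0 -0.001 0 0 0; 0 0 0 -0.001 0 0 0; 0 0 0 -0.0005 0 0 0",
)

```text
t: 12.58
eef_pos: [0.4917, -0.1262, 0.0143]
ee_rot: [3.141, -0.002, -1.856]
force: [-2.1, -11.7, 4.8]
width: 0.0001
gripper_force: 5.9
```

Call:
move_arm(
  rows="0 0 0 -0.001 0 0 0; 0 0 0 -0.001 0 0 0; 0 0 0 0 0 0 0",
)

```text
t: 12.95
eef_pos: [0.4915, -0.1261, 0.0144]
ee_rot: [3.14, -0.004, -1.856]
force: [-1.8, -22.4, 4.2]
width: 0.0005
gripper_force: 11.1
```

```bash
python3 - <<'E'
from h import *
P,im=dome('scene',[.534,.02])
r=P[...,:2]-AX; a=r@D; b=r@N
# cleat far/near: brown pixels
m=(P[...,2]>.035)&(P[...,2]<.06)&(abs(b)<.04)&(a<-.1)&(a>-.16)
print('cleat +x face a',np.percentile(a[m],[10,50,90]).round(4),m.sum())
# board +x end / stop gap
for z0 in(.018,.03):
  m=(abs(P[...,2]-.021)<.004)&(abs(b)<.05)&(a>.03)&(a<.075)
print(m.sum(),np.percentile(a[m],[5,50,95]).round(3) if m.any() else '')
print(arm.get_state()['force'])
E
```

```text
scene dome 356 [0.5339 0.02   0.0281] press frame -0.0038 0.0006
cleat +x face a [-0.1344 -0.1304 -0.1272] 127
23 [0.061 0.064 0.067]
[ -2.87401414 -22.59869085   3.78465497]
```

Board home: the TCP has stalled at 22 N. I'll back off, rise and go above the knob with the fingers open.

Call:
move_arm(
  rows="0 0 0 0.002 0 0 0; 0 0 0 0.006 0 0 0; 0 0 0 0.022 0 0 0; 0 0 0 0 0 -0.05 0; 0 0 0 0 0 -0.06 0.05; 0 0 0 0 0 -0.06 0.05; 0 0 0 0 0 -0.06 0.05; 0 0 0 0 0 -0.036 0.05",
)

```text
t: 14.0
eef_pos: [0.4853, -0.1518, 0.2836]
ee_rot: [-3.137, 0.002, -1.855]
force: [0.0, 0.8, -1.1]
width: 0.0351
gripper_force: 0.0
```

Call:
move_arm(
  rows="0 0 0 -0.035 0 0 0.05; 0 0 0 -0.05 0 0 0.05; 0 0 0 -0.05 -0.002 0 0.05; 0 0 0 -0.05 -0.002 0 0.05; 0 0 0 -0.04 0 0 0.05; 0 0 0 -0.02 0 0 0.05; 0 0 0 0 0 0 0.05",
)

```text
t: 14.88
eef_pos: [0.5573, 0.0831, 0.2795]
ee_rot: [3.141, -0.0, -1.854]
force: [-1.1, -1.3, 0.2]
width: 0.0499
gripper_force: 0.0
```

```bash
python3 - <<'E'
from h import *
from scipy.spatial.transform import Rotation as R
s=arm.get_state(); im,d=arm.grab_frame('wrist'); m=arm.camera_model('wrist'); K=np.array(m['mtx']); M=np.array(m['mount'])
v,u=np.mgrid[0:400,0:640]
C=np.stack([(u-K[0,2])/K[0,0]*d,(v-K[1,2])/K[1,1]*d,d],-1)@M[:3,:3].T+M[:3,3]
W=C@R.from_euler('xyz',s['ee_rot']).as_matrix().T+s['eef_pos']
hsv=cv2.cvtColor(im,cv2.COLOR_BGR2HSV); red=((hsv[...,0]<8)|(hsv[...,0]>172))&(hsv[...,1]>150)&(hsv[...,2]>60)&(d>0)
q=W[red]; print(s['eef_pos'],red.sum()); 
if len(q):
    t=q[q[:,2]>.243]; print(q[:,2].min(),q[:,2].max(),'top',len(t),t.mean(0).round(4),((t.min(0)+t.max(0))/2).round(4))
im,d,P,K,T=grab('scene'); hsv=cv2.cvtColor(im,cv2.COLOR_BGR2HSV); red=((hsv[...,0]<8)|(hsv[...,0]>172))&(hsv[...,1]>150)&(P[...,2]>.2)&(abs(P[...,0]-.55)<.05)
q=P[red]; print('scene',red.sum(),q.mean(0).round(4),q.min(0).round(3),q.max(0).round(3))
E
```

```text
[0.55726379 0.0830545  0.27954985] 819
0.06330312114603684 0.2528005777371542 top 544 [0.5541 0.0748 0.2497] [0.5543 0.0757 0.2479]
scene 77 [0.5618 0.0824 0.2337] [0.549 0.075 0.214] [0.569 0.09  0.252]
```

Call:
move_arm(
  rows="0 0 0 0.005 0 0 0.05; 0 0 0 0 0 0.02 0.05; 0 0 0 0 0 0.02 0.05; 0 0 0 0 0 0.02 0.05; 0 0 0 0 0 0.015 0.05; 0 0 0 0 0 0.01 0.05; 0 0 0 0 0 0 0.05",
)

```text
t: 15.85
eef_pos: [0.5555, 0.0767, 0.1947]
ee_rot: [3.141, -0.001, -1.856]
force: [-0.3, -0.5, 0.5]
width: 0.0499
gripper_force: 0.0
```

Call:
move_arm(
  rows="0 0 0 0 0 0 0.012; 0 0 0 0 0 0 0.012; 0 0 0 0 0 0 0.012; 0 0 0 0 0 0 0.012; 0 0 0 0 0 0 0.012",
  squeeze=30,
)

```text
t: 16.48
eef_pos: [0.5556, 0.0773, 0.1954]
ee_rot: [3.141, 0.0, -1.856]
force: [-3.3, 1.6, 3.3]
width: 0.0184
gripper_force: 30.0
```

```bash
cat > arc.py <<'E'
import numpy as np,sys
def rows(phi,steps,R=.06):
    o=[]
    for s in steps:
        L=2*R*np.sin(np.radians(s/2)); th=phi-s/2-90; phi-=s
        x=L*np.cos(np.radians(th+106.3)); y=L*np.cos(np.radians(th-163.7)); o.append(f"0 0 0 {x:.4f} {y:.4f} {14e-3*s/360:.4f} 0.012")
    return '; '.join(o)
if __name__=='__main__': print(rows(float(sys.argv[1]),eval(sys.argv[2])))
E
python3 arc.py 69.5 "[5,8,10,10,10,10,10,10]"; python3 arc.py -3.5 "[12]*8"; python3 arc.py -99.5 "[12]*8"
python3 - <<'E'
from h import *
im,d,P,K,T=grab('scene'); r=P[...,:2]-AX; a=r@D;b=r@N
m=(np.hypot(a,b)<.03)&(P[...,2]>.06)&(P[...,2]<.12)
v,u=np.where(m)
for uu in range(u.min()+2,u.max(),4):
    print(uu,[(int(w),P[w,uu,2].round(3),im[w,uu].tolist()) for w in range(v.min(),v.max(),2) if m[w,uu]][-14:][::2])
E
```

```text
0 0 0 0.0006 -0.0052 0.0002 0.012; 0 0 0 0.0019 -0.0081 0.0003 0.012; 0 0 0 0.0040 -0.0097 0.0004 0.012; 0 0 0 0.0056 -0.0089 0.0004 0.012; 0 0 0 0.0070 -0.0077 0.0004 0.012; 0 0 0 0.0083 -0.0064 0.0004 0.012; 0 0 0 0.0093 -0.0049 0.0004 0.012; 0 0 0 0.0100 -0.0032 0.0004 0.012
0 0 0 0.0125 -0.0015 0.0005 0.012; 0 0 0 0.0125 0.0011 0.0005 0.012; 0 0 0 0.0120 0.0037 0.0005 0.012; 0 0 0 0.0109 0.0061 0.0005 0.012; 0 0 0 0.0094 0.0083 0.0005 0.012; 0 0 0 0.0075 0.0100 0.0005 0.012; 0 0 0 0.0053 0.0114 0.0005 0.012; 0 0 0 0.0028 0.0122 0.0005 0.012
0 0 0 0.0002 0.0125 0.0005 0.012; 0 0 0 -0.0024 0.0123 0.0005 0.012; 0 0 0 -0.0049 0.0115 0.0005 0.012; 0 0 0 -0.0072 0.0102 0.0005 0.012; 0 0 0 -0.0092 0.0085 0.0005 0.012; 0 0 0 -0.0108 0.0064 0.0005 0.012; 0 0 0 -0.0119 0.0040 0.0005 0.012; 0 0 0 -0.0125 0.0015 0.0005 0.012
317 [(237, np.float64(0.098), [241, 249, 251]), (241, np.float64(0.089), [124, 135, 145]), (249, np.float64(0.063), [243, 254, 255])]
321 [(233, np.float64(0.113), [196, 225, 234]), (237, np.float64(0.102), [96, 95, 97]), (241, np.float64(0.095), [213, 218, 219]), (245, np.float64(0.069), [195, 225, 234]), (249, np.float64(0.069), [247, 253, 254])]
325 [(233, np.float64(0.115), [213, 226, 223]), (237, np.float64(0.105), [99, 96, 101]), (241, np.float64(0.095), [217, 220, 219]), (245, np.float64(0.081), [143, 166, 177]), (249, np.float64(0.068), [249, 254, 255])]
329 [(235, np.float64(0.099), [240, 246, 247]), (239, np.float64(0.097), [254, 253, 250]), (243, np.float64(0.086), [37, 39, 43]), (247, np.float64(0.064), [243, 254, 255]), (251, np.float64(0.062), [243, 254, 255])]
```

Call:
move_arm(
  rows="0 0 0 0.0006 -0.0052 0.0002 0.012; 0 0 0 0.0019 -0.0081 0.0003 0.012; 0 0 0 0.0040 -0.0097 0.0004 0.012; 0 0 0 0.0056 -0.0089 0.0004 0.012; 0 0 0 0.0070 -0.0077 0.0004 0.012; 0 0 0 0.0083 -0.0064 0.0004 0.012; 0 0 0 0.0093 -0.0049 0.0004 0.012; 0 0 0 0.0100 -0.0032 0.0004 0.012",
)

```text
t: 17.52
eef_pos: [0.5943, 0.018, 0.1923]
ee_rot: [3.141, 0.001, -1.855]
force: [-4.6, 7.1, 3.7]
width: 0.0187
gripper_force: 30.0
```

```bash
cat > f.py <<'E'
from h import *
import json,sys
s=arm.get_state(); e=np.array(s['eef_pos']); C=np.array([.5556,.0773])-.06*np.array([np.cos(np.radians(69.5)),np.sin(np.radians(69.5))])
r=e[:2]-C; ph=np.degrees(np.arctan2(r[1],r[0])); F=np.array(s['force']); rh=r/np.hypot(*r); th=np.array([rh[1],-rh[0]])
print('phi',ph.round(1),'R',np.hypot(*r).round(4),'tang',(F[:2]@th).round(2),'rad',(F[:2]@rh).round(2),'z',F[2].round(2),e[2].round(4),s['width'].round(4),s['t'])
E
python3 f.py
```

```text
Traceback (most recent call last):
  File "f.py", line 5, in <module>
    print('phi',ph.round(1),'R',np.hypot(*r).round(4),'tang',(F[:2]@th).round(2),'rad',(F[:2]@rh).round(2),'z',F[2].round(2),e[2].round(4),s['width'].round(4),s['t'])
                                                                                                                                           ^^^^^^^^^^^^^^^^
AttributeError: 'float' object has no attribute 'round'
```

Call:
move_arm(
  rows="0 0 0 0.0125 -0.0015 0.0005 0.012; 0 0 0 0.0125 0.0011 0.0005 0.012; 0 0 0 0.0120 0.0037 0.0005 0.012; 0 0 0 0.0109 0.0061 0.0005 0.012; 0 0 0 0.0094 0.0083 0.0005 0.012; 0 0 0 0.0075 0.0100 0.0005 0.012; 0 0 0 0.0053 0.0114 0.0005 0.012; 0 0 0 0.0028 0.0122 0.0005 0.012",
)

```text
t: 18.52
eef_pos: [0.5275, -0.0382, 0.1892]
ee_rot: [-3.136, 0.002, -1.855]
force: [7.0, -0.1, -1.8]
width: 0.0182
gripper_force: 30.0
```

```bash
sed -i "s/s\['width'\].round(4)/s['width']/" f.py; python3 f.py
```

```text
phi -96.8 R 0.0597 tang -6.99 rad -0.75 z -1.85 0.1892 0.018168093989267584 18.525
```

```bash
python3 arc.py -99.5 "[5]*8";python3 arc.py -139.5 "[5]*8"; python3 arc.py -179.5 "[5]*8"; python3 arc.py -219.5 "[5]*8"
```

```text
0 0 0 0.0004 0.0052 0.0002 0.012; 0 0 0 -0.0001 0.0052 0.0002 0.012; 0 0 0 -0.0005 0.0052 0.0002 0.012; 0 0 0 -0.0010 0.0051 0.0002 0.012; 0 0 0 -0.0014 0.0050 0.0002 0.012; 0 0 0 -0.0019 0.0049 0.0002 0.012; 0 0 0 -0.0023 0.0047 0.0002 0.012; 0 0 0 -0.0027 0.0045 0.0002 0.012
0 0 0 -0.0031 0.0043 0.0002 0.012; 0 0 0 -0.0034 0.0040 0.0002 0.012; 0 0 0 -0.0037 0.0037 0.0002 0.012; 0 0 0 -0.0041 0.0033 0.0002 0.012; 0 0 0 -0.0043 0.0029 0.0002 0.012; 0 0 0 -0.0046 0.0026 0.0002 0.012; 0 0 0 -0.0048 0.0022 0.0002 0.012; 0 0 0 -0.0049 0.0017 0.0002 0.012
0 0 0 -0.0051 0.0013 0.0002 0.012; 0 0 0 -0.0052 0.0008 0.0002 0.012; 0 0 0 -0.0052 0.0004 0.0002 0.012; 0 0 0 -0.0052 -0.0001 0.0002 0.012; 0 0 0 -0.0052 -0.0005 0.0002 0.012; 0 0 0 -0.0051 -0.0010 0.0002 0.012; 0 0 0 -0.0050 -0.0014 0.0002 0.012; 0 0 0 -0.0049 -0.0019 0.0002 0.012
0 0 0 -0.0047 -0.0023 0.0002 0.012; 0 0 0 -0.0045 -0.0027 0.0002 0.012; 0 0 0 -0.0043 -0.0031 0.0002 0.012; 0 0 0 -0.0040 -0.0034 0.0002 0.012; 0 0 0 -0.0037 -0.0037 0.0002 0.012; 0 0 0 -0.0033 -0.0041 0.0002 0.012; 0 0 0 -0.0029 -0.0043 0.0002 0.012; 0 0 0 -0.0026 -0.0046 0.0002 0.012
```

Call:
move_arm(
  rows="0 0 0 0.0004 0.0052 0.0002 0.012; 0 0 0 -0.0001 0.0052 0.0002 0.012; 0 0 0 -0.0005 0.0052 0.0002 0.012; 0 0 0 -0.0010 0.0051 0.0002 0.012; 0 0 0 -0.0014 0.0050 0.0002 0.012; 0 0 0 -0.0019 0.0049 0.0002 0.012; 0 0 0 -0.0023 0.0047 0.0002 0.012; 0 0 0 -0.0027 0.0045 0.0002 0.012",
)

```text
t: 19.52
eef_pos: [0.4902, -0.0197, 0.1876]
ee_rot: [-3.139, -0.002, -1.856]
force: [1.8, -8.2, 3.8]
width: 0.0182
gripper_force: 30.0
```

```bash
cat > pad.py <<'E'
from h import *
im,d,P,K,T=grab('scene'); r=P[...,:2]-AX; a=r@D;b=r@N
m=(np.hypot(a,b)<.03)&(P[...,2]>.045)&(P[...,2]<.13)
v,u=np.where(m)
for uu in (321,325,329):
    print(uu,[(w,float(P[w,uu,2].round(3)),int(im[w,uu].mean())) for w in range(236,256)])
E
python3 f.py; python3 pad.py
```

```text
phi -137.4 R 0.0602 tang -7.32 rad 4.21 z 3.83 0.1876 0.01817201464466549 19.525
321 [(236, 0.1, 207), (237, 0.101, 189), (238, 0.102, 132), (239, 0.099, 86), (240, 0.093, 106), (241, 0.091, 231), (242, 0.089, 251), (243, 0.09, 235), (244, 0.086, 168), (245, 0.081, 79), (246, 0.078, 40), (247, 0.075, 137), (248, 0.065, 246), (249, 0.069, 251), (250, 0.066, 252), (251, 0.06, 253), (252, 0.063, 253), (253, nan, 253), (254, 0.058, 251), (255, 0.054, 250)]
325 [(236, 0.104, 237), (237, 0.102, 225), (238, 0.1, 186), (239, 0.097, 114), (240, 0.095, 87), (241, 0.088, 169), (242, 0.089, 249), (243, 0.091, 245), (244, 0.087, 203), (245, 0.08, 98), (246, 0.076, 44), (247, 0.076, 41), (248, 0.071, 247), (249, 0.068, 252), (250, 0.063, 252), (251, 0.063, 252), (252, 0.062, 251), (253, 0.059, 251), (254, 0.056, 250), (255, 0.055, 246)]
329 [(236, 0.002, 218), (237, 0.002, 211), (238, 0.092, 244), (239, 0.091, 247), (240, 0.088, 250), (241, 0.09, 251), (242, 0.089, 247), (243, 0.085, 196), (244, 0.082, 98), (245, 0.082, 45), (246, 0.076, 40), (247, 0.065, 237), (248, 0.066, 249), (249, 0.064, 251), (250, 0.06, 251), (251, 0.06, 250), (252, 0.06, 248), (253, 0.053, 247), (254, 0.055, 245), (255, 0.055, 242)]
```

Call:
move_arm(
  rows="0 0 0 -0.0031 0.0043 0.0002 0.012; 0 0 0 -0.0034 0.0040 0.0002 0.012; 0 0 0 -0.0037 0.0037 0.0002 0.012; 0 0 0 -0.0041 0.0033 0.0002 0.012; 0 0 0 -0.0043 0.0029 0.0002 0.012; 0 0 0 -0.0046 0.0026 0.0002 0.012; 0 0 0 -0.0048 0.0022 0.0002 0.012; 0 0 0 -0.0049 0.0017 0.0002 0.012",
)

```text
t: 20.58
eef_pos: [0.4738, 0.0184, 0.186]
ee_rot: [3.141, -0.004, -1.856]
force: [-6.7, -6.8, 12.2]
width: 0.0183
gripper_force: 30.0
```

```bash
python3 f.py; python3 pad.py|cut -c1-1000|grep 325
```

```text
phi -177.4 R 0.0608 tang -6.45 rad 6.97 z 12.18 0.186 0.018270553461744953 20.575
325 [(236, 0.103, 235), (237, 0.103, 223), (238, 0.097, 234), (239, 0.097, 160), (240, 0.096, 97), (241, 0.093, 86), (242, 0.09, 221), (243, 0.086, 250), (244, 0.086, 215), (245, 0.081, 133), (246, 0.08, 65), (247, 0.075, 42), (248, 0.068, 159), (249, 0.065, 249), (250, 0.063, 252), (251, 0.062, 252), (252, 0.058, 251), (253, 0.058, 251), (254, 0.057, 250), (255, 0.056, 246)]
```

Call:
move_arm(
  rows="0 0 0 -0.0049 0.0018 -0.0002 0.012; 0 0 0 -0.0051 0.0013 -0.0001 0.012; 0 0 0 -0.0052 0.0004 0 0.012; 0 0 0 -0.0052 -0.0001 0.0002 0.012; 0 0 0 -0.0052 -0.0005 0.0002 0.012; 0 0 0 -0.0051 -0.0010 0.0002 0.012",
)

```text
t: 21.38
eef_pos: [0.4802, 0.0489, 0.1848]
ee_rot: [3.139, -0.003, -1.856]
force: [-7.1, -2.7, 6.4]
width: 0.0186
gripper_force: 30.0
```

```bash
python3 f.py; python3 pad.py|cut -c1-1000|grep 325
```

```text
phi 153.0 R 0.0611 tang -5.63 rad 5.05 z 6.38 0.1848 0.018602192477336018 21.375
325 [(236, 0.105, 226), (237, 0.101, 245), (238, 0.097, 241), (239, 0.097, 173), (240, 0.095, 102), (241, 0.092, 85), (242, 0.089, 178), (243, 0.085, 249), (244, 0.086, 235), (245, 0.084, 179), (246, 0.079, 86), (247, 0.079, 42), (248, 0.075, 99), (249, 0.069, 248), (250, 0.063, 252), (251, 0.062, 252), (252, 0.06, 252), (253, 0.059, 251), (254, 0.056, 250), (255, 0.055, 247)]
```

```bash
for i in 0 1 2 3 4 5 6; do python3 arc.py $((-209-i*15)) "[3]*5"; done
```

```text
0 0 0 -0.0030 -0.0008 0.0001 0.012; 0 0 0 -0.0030 -0.0009 0.0001 0.012; 0 0 0 -0.0029 -0.0011 0.0001 0.012; 0 0 0 -0.0029 -0.0012 0.0001 0.012; 0 0 0 -0.0028 -0.0014 0.0001 0.012
0 0 0 -0.0027 -0.0015 0.0001 0.012; 0 0 0 -0.0027 -0.0017 0.0001 0.012; 0 0 0 -0.0026 -0.0018 0.0001 0.012; 0 0 0 -0.0025 -0.0019 0.0001 0.012; 0 0 0 -0.0024 -0.0021 0.0001 0.012
0 0 0 -0.0023 -0.0022 0.0001 0.012; 0 0 0 -0.0021 -0.0023 0.0001 0.012; 0 0 0 -0.0020 -0.0024 0.0001 0.012; 0 0 0 -0.0019 -0.0025 0.0001 0.012; 0 0 0 -0.0017 -0.0026 0.0001 0.012
0 0 0 -0.0016 -0.0027 0.0001 0.012; 0 0 0 -0.0015 -0.0028 0.0001 0.012; 0 0 0 -0.0013 -0.0029 0.0001 0.012; 0 0 0 -0.0012 -0.0029 0.0001 0.012; 0 0 0 -0.0010 -0.0030 0.0001 0.012
0 0 0 -0.0009 -0.0030 0.0001 0.012; 0 0 0 -0.0007 -0.0031 0.0001 0.012; 0 0 0 -0.0005 -0.0031 0.0001 0.012; 0 0 0 -0.0004 -0.0031 0.0001 0.012; 0 0 0 -0.0002 -0.0031 0.0001 0.012
0 0 0 -0.0000 -0.0031 0.0001 0.012; 0 0 0 0.0001 -0.0031 0.0001 0.012; 0 0 0 0.0003 -0.0031 0.0001 0.012; 0 0 0 0.0004 -0.0031 0.0001 0.012; 0 0 0 0.0006 -0.0031 0.0001 0.012
0 0 0 0.0008 -0.0030 0.0001 0.012; 0 0 0 0.0009 -0.0030 0.0001 0.012; 0 0 0 0.0011 -0.0029 0.0001 0.012; 0 0 0 0.0012 -0.0029 0.0001 0.012; 0 0 0 0.0014 -0.0028 0.0001 0.012
```

Call:
move_arm(
  rows="0 0 0 -0.0030 -0.0008 0.0001 0.012; 0 0 0 -0.0030 -0.0009 0.0001 0.012; 0 0 0 -0.0029 -0.0011 0.0001 0.012; 0 0 0 -0.0029 -0.0012 0.0001 0.012; 0 0 0 -0.0028 -0.0014 0.0001 0.012",
)

```text
t: 22.05
eef_pos: [0.4892, 0.0618, 0.1842]
ee_rot: [3.139, -0.003, -1.856]
force: [-7.9, -0.9, 7.3]
width: 0.0184
gripper_force: 30.0
```

```bash
python3 f.py
```

```text
phi 138.1 R 0.0609 tang -5.93 rad 5.24 z 7.32 0.1842 0.01837844645901108 22.05
```

Call:
move_arm(
  rows="0 0 0 -0.0027 -0.0015 0.0001 0.012; 0 0 0 -0.0027 -0.0017 0.0001 0.012; 0 0 0 -0.0026 -0.0018 0.0001 0.012; 0 0 0 -0.0025 -0.0019 0.0001 0.012; 0 0 0 -0.0024 -0.0021 0.0001 0.012",
)

```text
t: 22.68
eef_pos: [0.5016, 0.072, 0.1836]
ee_rot: [3.139, -0.002, -1.856]
force: [-7.5, 0.1, 6.7]
width: 0.0184
gripper_force: 30.0
```

```bash
python3 f.py; python3 pad.py|cut -c1-1000|grep 325
```

```text
phi 123.0 R 0.0607 tang -6.26 rad 4.16 z 6.66 0.1836 0.01840173462037612 22.675
325 [(236, 0.106, 239), (237, 0.104, 226), (238, 0.101, 234), (239, 0.096, 220), (240, 0.092, 134), (241, 0.089, 90), (242, 0.087, 85), (243, 0.086, 248), (244, 0.086, 250), (245, 0.087, 210), (246, 0.076, 112), (247, 0.073, 51), (248, 0.072, 42), (249, 0.066, 245), (250, 0.062, 252), (251, 0.063, 252), (252, 0.064, 252), (253, 0.061, 251), (254, 0.057, 251), (255, 0.057, 247)]
```

Call:
move_arm(
  rows="0 0 0 -0.0023 -0.0022 0.0001 0.012; 0 0 0 -0.0021 -0.0023 0.0001 0.012; 0 0 0 -0.0020 -0.0024 0.0001 0.012; 0 0 0 -0.0019 -0.0025 0.0001 0.012; 0 0 0 -0.0017 -0.0026 0.0001 0.012",
)

```text
t: 23.35
eef_pos: [0.5159, 0.0786, 0.1831]
ee_rot: [3.139, -0.002, -1.856]
force: [-8.8, 1.8, 5.9]
width: 0.0184
gripper_force: 30.0
```

```bash
python3 f.py
```

```text
phi 108.0 R 0.0605 tang -7.79 rad 4.39 z 5.86 0.1831 0.018389939780709914 23.35
```

Call:
move_arm(
  rows="0 0 0 -0.0016 -0.0027 0.0001 0.012; 0 0 0 -0.0015 -0.0028 0.0001 0.012; 0 0 0 -0.0013 -0.0029 0.0001 0.012; 0 0 0 -0.0012 -0.0029 0.0001 0.012",
)

```text
t: 23.85
eef_pos: [0.5283, 0.0811, 0.1826]
ee_rot: [3.139, -0.001, -1.856]
force: [-8.4, 2.4, 6.2]
width: 0.0185
gripper_force: 30.0
```

```bash
python3 f.py; python3 pad.py|cut -c1-1000|grep 325
```

```text
phi 96.0 R 0.0603 tang -8.14 rad 3.23 z 6.2 0.1826 0.01847608492656581 23.85
325 [(236, 0.105, 226), (237, 0.102, 235), (238, 0.099, 223), (239, 0.093, 234), (240, 0.095, 161), (241, 0.095, 97), (242, 0.088, 88), (243, 0.085, 223), (244, 0.084, 250), (245, 0.081, 212), (246, 0.079, 115), (247, 0.075, 55), (248, 0.073, 42), (249, 0.066, 210), (250, 0.067, 251), (251, 0.061, 252), (252, 0.061, 252), (253, 0.06, 251), (254, 0.055, 250), (255, 0.056, 247)]
```

Call:
move_arm(
  rows="0 0 0 -0.0010 -0.0030 0.0001 0.012; 0 0 0 -0.0009 -0.0030 0.0001 0.012",
)

```text
t: 24.15
eef_pos: [0.5345, 0.0813, 0.1824]
ee_rot: [3.138, -0.001, -1.856]
force: [-9.5, 3.1, 6.1]
width: 0.0179
gripper_force: 30.0
```

```bash
python3 f.py
```

```text
phi 90.1 R 0.0602 tang -9.5 rad 3.12 z 6.06 0.1824 0.01789041312467537 24.15
```

Call:
move_arm(
  rows="0 0 0 -0.0007 -0.0031 0.0001 0.012; 0 0 0 -0.0005 -0.0031 0.0001 0.012",
)

```text
t: 24.4
eef_pos: [0.5408, 0.0809, 0.1822]
ee_rot: [3.138, -0.001, -1.856]
force: [-9.3, 4.3, 6.8]
width: 0.0182
gripper_force: 30.0
```

```bash
python3 f.py; python3 pad.py|cut -c1-1000|grep 325
```

```text
phi 84.1 R 0.0602 tang -9.65 rad 3.28 z 6.81 0.1822 0.01823074261558314 24.4
325 [(236, 0.108, 230), (237, 0.103, 234), (238, 0.101, 225), (239, 0.096, 245), (240, 0.093, 172), (241, 0.093, 98), (242, 0.089, 85), (243, 0.085, 224), (244, 0.082, 250), (245, 0.081, 214), (246, 0.076, 127), (247, 0.076, 63), (248, 0.07, 43), (249, 0.068, 210), (250, 0.063, 251), (251, 0.064, 252), (252, 0.062, 252), (253, 0.058, 251), (254, 0.055, 250), (255, 0.056, 247)]
```

Call:
move_arm(
  rows="0 0 0 -0.0004 -0.0031 0.0001 0.012",
)

```text
t: 24.58
eef_pos: [0.5438, 0.0805, 0.1821]
ee_rot: [3.138, -0.001, -1.856]
force: [-8.9, 4.8, 5.7]
width: 0.0183
gripper_force: 30.0
```

```bash
python3 f.py; python3 - <<'E'
from h import *
F=[]
for i in range(6): arm.grab_frame('scene'); F.append(arm.get_state()['force'])
print(np.mean(F,0),np.std(F,0))
E
python3 f.py
```

```text
phi 81.2 R 0.0601 tang -9.54 rad 3.42 z 5.67 0.1821 0.01834387223052472 24.575
[-8.26047621  4.39453668  5.55963935] [0.57774561 0.67854365 0.39462275]
phi 81.0 R 0.0601 tang -8.58 rad 3.99 z 5.79 0.1821 0.018533874528654137 24.875
```

By feel the load is up 3 to 3.5 N over free running, about 90 N of squeeze. I'll release and leave.

Call:
move_arm(
  rows="0 0 0 0 0 0 0.03; 0 0 0 0 0 0 0.05; 0 0 0 0 0 0 0.05; 0 0 0 0 0 -0.02 0.05; 0 0 0 0 0 -0.04 0.05; 0 0 0 0 0 -0.05 0.05; 0 0 0 0 0 -0.03 0.05; 0 0 0 0 0 0 0.05",
)

```text
t: 25.88
eef_pos: [0.547, 0.0804, 0.3252]
ee_rot: [-3.137, 0.003, -1.856]
force: [-0.8, -0.4, -1.1]
width: 0.05
gripper_force: 0.0
```

```bash
python3 - <<'E'
from h import *
s=arm.get_state(); print(s['eef_pos'],s['force'],s['t'])
P,im=dome('scene',[.534,.02])
hsv=cv2.cvtColor(im,cv2.COLOR_BGR2HSV); red=((hsv[...,0]<8)|(hsv[...,0]>172))&(hsv[...,1]>150)&(P[...,2]>.18)&(abs(P[...,0]-.55)<.05)
q=P[red]; print('knob',len(q),q.mean(0).round(4),q[:,2].max())
cv2.imwrite('pics/end.png',cv2.resize(im[170:290,240:380],None,fx=5,fy=5,interpolation=cv2.INTER_CUBIC))
E
python3 pad.py | grep 325
```

```text
[0.5470165  0.08041104 0.32517622] [-0.83327198 -0.40810652 -1.05778043] 25.875
scene dome 318 [0.5343 0.0202 0.0276] press frame -0.0035 0.0002
knob 79 [0.5489 0.0851 0.2206] 0.23957383055941106
325 [(236, 0.107, 228), (237, 0.1, 218), (238, 0.098, 219), (239, 0.094, 243), (240, 0.093, 169), (241, 0.092, 95), (242, 0.089, 84), (243, 0.083, 221), (244, 0.084, 249), (245, 0.083, 210), (246, 0.078, 125), (247, 0.076, 62), (248, 0.073, 41), (249, 0.067, 207), (250, 0.063, 250), (251, 0.065, 251), (252, 0.061, 251), (253, 0.059, 250), (254, 0.057, 249), (255, 0.055, 246)]
```

View pics/end.png

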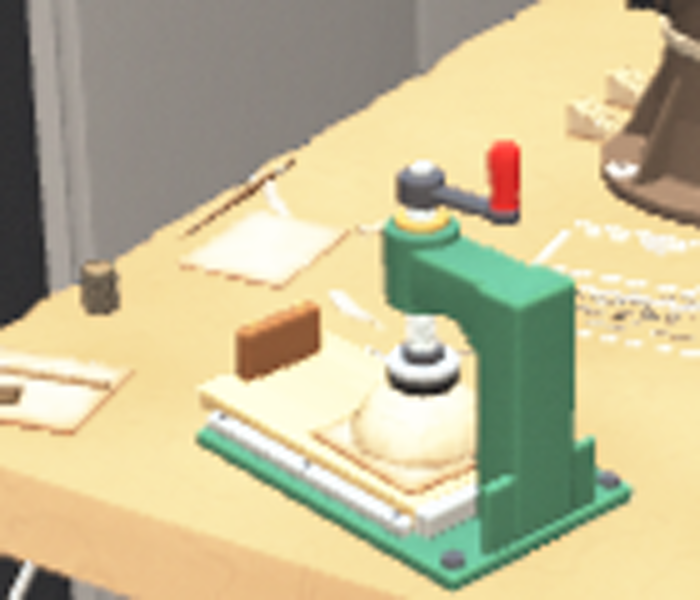

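The pad (422,370) sits on the dome (415,420), the board is against the stop (440,510), and the crank is free of the gripper. Handing in.

```bash
python3 -c "
from station import arm
print(arm.job_done())"
```

```text
the job is handed in; nothing more can be done
None
```

The job is handed in at about 26 s of the 67 s: the board is home against the back stop, the dome is clamped at roughly 75–105 N judged by crank feel (no direct reading), and the arm has let go and is clear of the press.

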